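Fit the access cover and lock its quarter-turn stud

TASK

Pick up the loose metal access cover by the black wing of its stud, set it down into the opening on top of the analyser module so that it lies flush, then push the sprung stud in until its pin finds the locking groove, turn it clockwise to its stop so that it locks, and let go. The groove lies at an unknown depth, so feel for it, gently: never force the stud down or round, and leave everything else on the bench where it is.

Things in the scene. Friction and masses are not known exactly. Their poses are not given: they have to be found in the camera images.
- opening (a point): Centre of the opening in the top of the analyser module, level with that top, 110 mm above the bench; z up, x along the opening's long side. The opening is 113 (x) by 83 mm (y). Along its long sides lips 8 mm wide lie 4 mm below the top: the cover's plate rests on them, its top then flush. The cover fits either way round (half-turn symmetric).
- slot (a point): Centre of the steel slotted face plate in the opening, about 4 mm below the module's top. The stud's cross pin (4 mm square) goes down through the slot (9 mm wide, along x of opening) into a hidden receptacle beneath, whose depth differs from module to module and can only be felt (see plunger).
- module: White analyser module, fixed: block 240 x 200 x 110 mm high on the bench, black vents in its sides, solid walls round the opening; origin under its centre on the bench, axes as those of opening.
- cover: Loose aluminium access cover, about 0.36 kg with its stud. Stands on the bench on two flanges across its short ends (outer faces at x = +-54.5 mm, +-53 mm in the lower half; 56 mm wide or less). Origin: under the centre, in the plane of the flanges' feet. Fitted, it lies 28 mm below opening, x along its x (or a half turn from it).
- plate (a point): Centre of the top of the cover's plate (110 mm along x, 80 mm along y, 4 mm thick), 28 mm above the flanges' feet; axes as the cover's. The captive sprung stud passes through it.
- wing (a point): On the stud's axis at the height to grip, 35 mm above the plate's top when not pushed. The black wing is 36 mm long along this x, 10 mm thick along y, from 16 to 41 mm above the plate, on an 18 mm round hub that sinks into the plate as it is pushed. Unturned, its x lies along the cover's x. A square cross pin 26 mm long under the plate lies along the wing.
- plunger (a joint): Push-in of the stud (m), 0 at rest. Spring: 3 N at first, 0.5 N more per mm. The stud turns only while its pin is level with a groove in the receptacle, a band 2 mm high in this value that begins at 3 to 11.5 mm, not visible. Above and below it the pin jams; a hard floor comes 5 mm below the band. Locked and let go, it springs back to 1.5 mm above the band's beginning.
- stud (a joint): Turn of the stud (rad), 0 unturned (as it starts, and as it must be to enter the slot), growing clockwise seen from above, hard stop at 1.40; friction 0.03 N m. With the pin not level with the groove, the receptacle, which floats, resists from 0.2 to 0.3 rad on with about 1 N m per rad, rigidly after 0.5 rad: a light trial twist tells. Locked over 1.25, cover fitted: pin risen into a notch.
- reagent: White round reagent bottle, 62 mm diameter, 150 mm tall; bystander, origin under its centre.
- blank: Smaller plain aluminium blank, 90 x 60 mm, 12 mm high, with a round black knob 22 mm across, 28 mm high over all; bystander, not the cover.
- carton: Cardboard pipette carton 190 x 55 x 40 mm; bystander, origin under its centre.
- beaker: Clear plastic cup, 54 mm across, 60 mm tall; bystander.
- swabs: Green swab box 80 x 120 x 50 mm; bystander.
- driver: Screwdriver 160 mm long lying on the bench; bystander.
Things that resemble listed ones, but are neither listed nor needed, are in the scene too. Leave any orange or red look-alike of the cover alone.

How it is judged (in metres and radians):
On the way, in this order (a step that is already met when the one before it is completed fails the run):
1. the cover lies flush in the opening, its stud not yet turned (z of cover in the frame of opening between -0.0305 and -0.0255 m and horizontal distance between cover and opening below 0.004 m and angle between the x axis of cover and the x axis of opening, either way round below 0.08 rad and value of joint stud below 0.5 rad), for 0.1 s.
2. with the cover in place, the stud is pushed in and turned past 1.25 rad (z of cover in the frame of opening between -0.0305 and -0.0255 m and horizontal distance between cover and opening below 0.004 m and angle between the x axis of cover and the x axis of opening, either way round below 0.08 rad and value of joint stud above 1.25 rad and value of joint plunger above 0.0005 m), for 0.1 s.
At the end, for the whole second after the job is handed in: The cover lies in the opening (centre within 4 mm, flush within 2.5 mm, square within 0.08 rad), its stud turned over 1.25 rad and held in by the lock (over 0.5 mm pushed in with nobody touching it), all at rest (all of step 2 and linear speed of cover below 0.01 m/s).
It fails at once if the cover or its stud is forced: more than 45 N between the cover with its stud and the module (contact force between cover and module above 45 N).
It fails at once if a bystander is moved by more than 30 mm (distance of any of reagent, blank, carton, beaker, swabs, driver from where it was at the start of the episode above 0.03 m).
It also fails if it takes over 72 s, if anything falls off the work surface, if the arm or the gripper's body presses on something with over 40 N, if the wrist force passes 120 N, or if a joint passes its speed limit or range.

ROBOT

A 6-joint arm with a two-finger parallel gripper is mounted at the origin on the work surface. World frame = base frame: x ahead of the robot, y to its left, z up, the work surface at z = 0. Lengths are in m, angles in degrees, forces in N, time in s.
With the tool pointing down it reaches from about 0.4 to 0.825 m from the base axis. Payload 7 kg.
Tool frame: the origin (TCP) lies between the finger pads; the fingertips stand 11 mm ahead of it and the grasp point (between the pads) lies 8 mm behind it; z points along the fingers, y is the direction in which the jaws open and shut (so a half turn about z gives the same grasp; the last joint's range is limited). The gripper opens to 88 mm and grips with 3 to 60 N. Pads are 19 mm wide; open, the fingers measure 130 mm over their backs; the gripper's body (78 mm by 193 mm) begins 47 mm behind the grasp point.
Start: joints at [-55.285, 20.546, 0.682, 0, -70.136, -16.507], TCP at [0.211, -0.641, 0.238] pointing down, gripper open.
Joint ranges: [-176.03, 176.03], [-82.01, 121.73], [-58.28, 71.71], [-173.87, 95.51], [-174.79, -0.11], [-173.66, 173.66]. Speed limits (degrees/s): [136.94, 136.94, 172.46, 180, 180, 180].

INTERFACE

Orientations are given as [roll, pitch, yaw] about the fixed x, y, z axes, in that order (R = Rz(yaw) Ry(pitch) Rx(roll)).
In Python, from plant import r gives the robot as it stands.
- The arm moves only by the shell command python3 -m inch 'ROWS' [OPENING] [FORCE]. ROWS is JSON, a list of rows, each an object of numbers: "x", "y", "z": the shift along the tool's x, y, z as a fraction of full scale; "yaw": the turn about the tool's z as a fraction of full scale. In form: [{"x": .., "y": .., "z": .., "yaw": ..}, ...]. A call has 1 to 5 rows; each row shifts and turns the pose as measured when the row begins, along the tool's axes as they then stand; what a row does not reach is not made up. Full scale, the value 1, is 0.025 m for a shift and 4 degrees for a turn. A row lasts 1/12 s, in which the tool goes at most 41.7 mm and 7.16 degrees, less where a joint would pass 70% of its speed; a pose out of reach is approached as far as the arm can. A call with a number of a shift or a turn outside -1 to 1 is refused whole. A call with a gripper value outside its range is refused whole. OPENING is the opening, from -1 (shut) to 1 (fully open), set as the call begins (- or left out, the last holds). The fingers move at their own pace and stop on an object; FORCE is the grip in N (left out, the last holds). Time passes only in rows, so rows that do not move let the fingers close. It gives the time, the measured TCP pose, the force and the opening at its end, in the units of the state.
- r.get_state(): the state, without advancing time (a new reading comes with each control period).
- r.capture(name): name is "scene" or "top" or "wrist"; returns (picture, depth): 480x640x3 uint8, red, green, blue; 480x640 float32, m along the optical axis (not along the pixel's ray), 0 where there is no reading.
- r.camera_info(name): a dict with "mtx" (3x3 intrinsics, pixels), "pose" (4x4, takes a point from camera to world coordinates). Camera axes: x right, y down, z forward; pixel columns grow to the right and rows downward; lengths in m; the calibration is good to about 2 mm. A picture is of the moment at which its call begins: read the wrist's pose just before it. camera_info takes no time and is no camera call; for the wrist camera it gives the pose at the moment of the call.
- r.close_job(): hands the job in, once; it reports no verdict.
The state is a dict: "time_s": time; "joints": joint angles; "qd": joint speeds; "joint_torque": joint torques, N m; "tcp_pos": TCP position; "eef_rot": TCP orientation; "contact_force": force on the tool from outside, world axes, zero at the start; "moment": the same for the moment, N m; "gripper_width": finger opening in m.
Only numpy, scipy, OpenCV 4.12 (cv2) and the standard library are available. Lean on these libraries where they do the work, as an engineer would, in place of code of your own. Each camera call takes 0.05 s, during which the arm holds its last target. There are 200 camera calls.

## Working session

There is one attempt and no reset: what is moved stays moved. The work goes in short steps, Python scripts to look and compute and a shell command to move; the robot and the scene stay as the last step left them, time stands still between calls to the robot, and variables do not carry over. Pictures are saved under pics/ and viewed, about 8 in all and at most 12, crops included, and the job is handed in when it is done.

```bash
ls; mkdir -p pics
python3 - <<'E'
from plant import r
import cv2,numpy as np
s=r.get_state();print(s)
for n in["scene","top"]:
    p,d=r.capture(n);cv2.imwrite(f"pics/{n}0.png",p[:,:,::-1]);np.savez(f"pics/{n}0.npz",p=p,d=d,K=r.camera_info(n)["mtx"],T=r.camera_info(n)["pose"])
    print(n,r.camera_info(n))
E
```

```text
pics
{'time_s': 0.0, 'joints': array([-5.52834734e+01,  2.05904279e+01,  6.34879554e-01, -2.08784233e-02,
       -7.01355193e+01, -1.65045975e+01]), 'qd': array([-0.05081064, -0.00926287,  0.01191058, -0.0705015 , -0.12920969,
       -0.09953496]), 'joint_torque': array([-1.44930429e-03, -5.82712913e+01,  2.93066275e+01,  6.99723288e+00,
        7.10776090e-03, -1.41165874e-04]), 'tcp_pos': array([ 0.21077175, -0.64076147,  0.23664005]), 'eef_rot': array([ 1.79907108e+02, -7.05572950e-03, -1.61795175e+02]), 'contact_force': array([ 0.45071721, -0.28797882,  0.27614087]), 'moment': array([-0.00507544,  0.03019929,  0.02895164]), 'gripper_width': 0.08727789908309368}
scene {'mtx': array([[449.7244625 ,   0.        , 317.55973103],
       [  0.        , 449.7244625 , 235.18659526],
       [  0.        ,   0.        ,   1.        ]]), 'pose': array([[-0.63103015,  0.64900974, -0.42495565,  1.03679242],
       [ 0.77572567,  0.5228815 , -0.35333359,  0.38344381],
       [-0.00711549, -0.55261316, -0.8334075 ,  1.19100254],
       [ 0.        ,  0.        ,  0.        ,  1.        ]])}
top {'mtx': array([[492.99232155,   0.        , 317.45097295],
       [  0.        , 492.99232155, 231.82493706],
       [  0.        ,   0.        ,   1.        ]]), 'pose': array([[-0.01902963, -0.99765452,  0.06575207,  0.3693946 ],
       [-0.99978368,  0.01953993,  0.00712654, -0.08138888],
       [-0.00839461, -0.06560223, -0.99781054,  1.65104302],
       [ 0.        ,  0.        ,  0.        ,  1.        ]])}
```

View pics/top0.png

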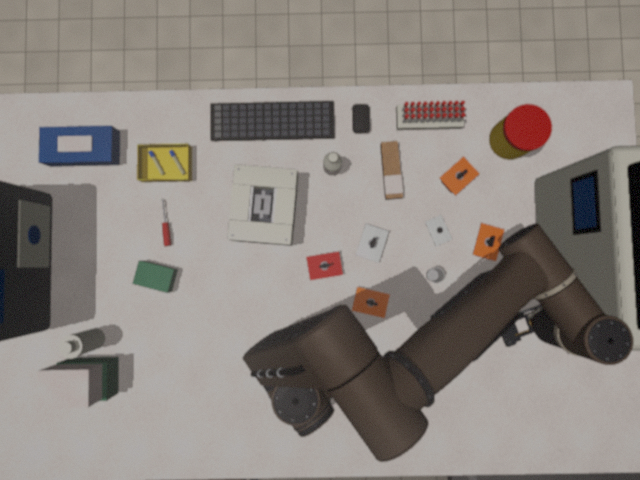

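View pics/scene0.png

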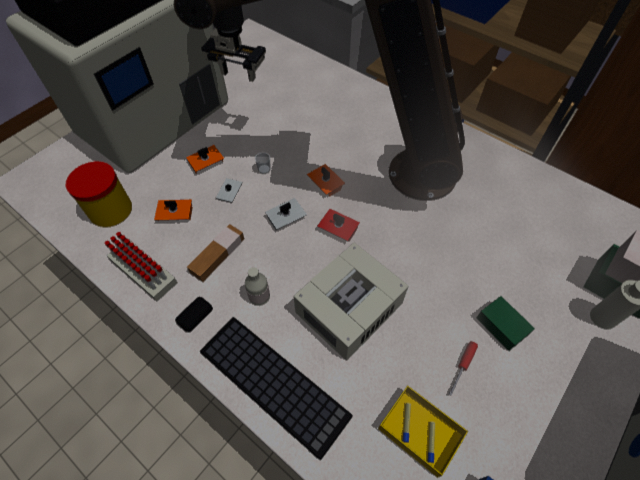

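The top view shows the silver cover with black wing at about (373,242), the module's opening at (262,204), and red and orange look-alikes around them. Next I'll measure from depth.

```bash
cat > h.py <<'E'
import numpy as np,cv2
from plant import r
def cloud(d,K,T):
    v,u=np.mgrid[:d.shape[0],:d.shape[1]]
    P=np.stack([(u-K[0,2])/K[0,0]*d,(v-K[1,2])/K[1,1]*d,d],-1)
    W=P@T[:3,:3].T+T[:3,3]; W[d<=0]=np.nan
    return W
def grab(n,tag=None):
    I=r.camera_info(n);p,d=r.capture(n)
    if tag: cv2.imwrite(f"pics/{tag}.png",p[:,:,::-1]);np.savez(f"pics/{tag}.npz",p=p,d=d,K=I["mtx"],T=I["pose"])
    return p,cloud(d,I["mtx"],I["pose"])
def rect(W,m):
    c,s,a=cv2.minAreaRect(W[m][:,:2].astype(np.float32)*1000); return np.round(c,1),np.round(s,1),round(a,2),int(m.sum())
E
python3 - <<'E'
from h import *
for n in("top","scene"):
    D=np.load(f"pics/{n}0.npz");W=cloud(D["d"],D["K"],D["T"]);z=W[...,2];p=D["p"].astype(int)
    reg=lambda cx,cy,h:(abs(W[...,0]-cx)<h)&(abs(W[...,1]-cy)<h)
    if n=="top": print("cov px",W[242,378],"mod px",W[204,263],W[180,263])
    c=W[242,367] if n=="top" else c
    b=reg(.57,.09,.2)
    m=b&(z>.1)&(z<.12)&(W[...,1]>-.03)
    print(n,"module",rect(W,m),np.median(z[m]))
    mm=b&(z>.085)&(abs(W[...,0]-.57)<.09)&(abs(W[...,1]-.09)<.07)&(z<.1065)
    if mm.sum()>5:print("hole",rect(W,mm),np.median(z[mm]))
    m=reg(c[0],c[1],.075)&(z>.018)&(z<.036)&(p.min(-1)>90)&(np.ptp(p,-1)<30)if 0 else reg(c[0],c[1],.07)&(z>.018)&(z<.036)
    print("cover",rect(W,m),np.median(z[m]))
    m=reg(c[0],c[1],.07)&(z>.045)
    print("wing",rect(W,m),np.nanmax(z[m]))
E
```

```text
cov px [ 0.43899984 -0.26873552  0.02534131] mod px [0.56258932 0.09980502 0.10566994] [0.63827898 0.09840411 0.10996029]
top module (array([564.1, 103.2]), array([200.9, 241.1]), 84.08, 4349) 0.1100537201767482
hole (array([569.2,  90.7]), array([139.9, 178.1]), 89.1, 486) 0.10432996136040273
cover (array([ 438.1, -248.1]), array([ 80. , 110.3]), 70.61, 742) 0.028525832980591526
wing (array([ 437.3, -247.9]), array([16.6, 33.4]), 81.02, 44) 0.07998122736028179
scene module (array([567.4, 105.9]), array([201.2, 241.6]), 84.15, 5689) 0.10878988034868553
hole (array([570.,  90.]), array([139.4, 180.2]), 89.58, 799) 0.10461152018170106
cover (array([ 440.5, -243.7]), array([ 85.3, 112.9]), 69.37, 618) 0.026874088356449666
wing (array([ 441.4, -244.6]), array([15. , 34.7]), 69.04, 71) 0.07310175433590804
```

```bash
M="python3 -m inch"; A='[{"x":-0.96,"y":0.86},{"x":-0.96,"y":0.86},{"x":-0.96,"y":0.86},{"x":-0.96,"y":0.86},{"x":-0.96,"y":0.86}]'
python3 -m inch '[{"x":-0.96,"y":0.86},{"x":-0.96,"y":0.86},{"x":-0.96,"y":0.86},{"x":-0.96,"y":0.86},{"x":-0.96,"y":0.86}]'
python3 -m inch '[{"x":-0.96,"y":0.86},{"x":-0.96,"y":0.86},{"x":-0.96,"y":0.86},{"x":-0.96,"y":0.86},{"x":-0.96,"y":0.86}]'
```

```text
validation failed for argument at $[0]...
validation failed for argument at $[0]...
```

```bash
python3 -m inch '[{"yaw":-1},{"yaw":-1},{"yaw":-1},{"yaw":-1},{"yaw":-1}]'; python3 -m inch '[{"yaw":-1},{"yaw":-1},{"yaw":-1},{"yaw":-1},{"yaw":-1}]'
python3 - <<'E'
from plant import r
print(r.get_state())
E
```

```text
{'time_s': 0.1, 'joints': array([-5.52840773e+01,  2.05872485e+01,  6.38397651e-01, -1.73844090e-02,
       -7.01358411e+01, -1.65054619e+01]), 'qd': array([-0.03707272, -0.09773587,  0.14823598,  0.03367129, -0.01200107,
       -0.0159324 ]), 'joint_torque': array([-1.59178322e-03, -5.84163308e+01,  2.93753582e+01,  7.01554924e+00,
        1.01999781e-02, -6.21310005e-05]), 'tcp_pos': array([ 0.21076596, -0.64080205,  0.23671365]), 'eef_rot': array([ 1.79914154e+02, -8.39387642e-03, -1.61795452e+02]), 'contact_force': array([ 0.44895302,  0.75147501, -0.00875947]), 'moment': array([-0.0283172 , -0.03300215, -0.01201484]), 'gripper_width': 0.0883413539728008}validation failed for argument at $[0]...
validation failed for argument at $[0]...
```

```bash
python3 -m inch '[{"x":-0.96,"y":0.86,"z":0,"yaw":0},{"x":-0.96,"y":0.86,"z":0,"yaw":0},{"x":-0.96,"y":0.86,"z":0,"yaw":0},{"x":-0.96,"y":0.86,"z":0,"yaw":0},{"x":-0.96,"y":0.86,"z":0,"yaw":0}]'
python3 -m inch '[{"x":-0.96,"y":0.86,"z":0,"yaw":0},{"x":-0.96,"y":0.86,"z":0,"yaw":0},{"x":-0.96,"y":0.86,"z":0,"yaw":0},{"x":-0.96,"y":0.86,"z":0,"yaw":0},{"x":-0.96,"y":0.86,"z":0,"yaw":0}]'
```

```text
time_s: 0.52
tcp_pos: [0.2895, -0.4998, 0.2317]
eef_rot: [179.5, -0.2, -162.3]
contact_force: [1.8, -0.9, 0.1]
gripper_width: 0.088
time_s: 0.93
tcp_pos: [0.3726, -0.3529, 0.2305]
eef_rot: [179.4, -0.3, -162.4]
contact_force: [1.3, 0.2, -0.0]
gripper_width: 0.0876
```

```bash
for i in 1; do 
python3 -m inch '[{"x":0,"y":0,"z":0,"yaw":-1},{"x":0,"y":0,"z":0,"yaw":-1},{"x":0,"y":0,"z":0,"yaw":-1},{"x":0,"y":0,"z":0,"yaw":-1},{"x":0,"y":0,"z":0,"yaw":-1}]'
python3 -m inch '[{"x":0,"y":0,"z":0,"yaw":-1},{"x":0,"y":0,"z":0,"yaw":-1},{"x":0,"y":0,"z":0,"yaw":-1},{"x":0,"y":0,"z":0,"yaw":-1},{"x":0,"y":0,"z":0,"yaw":-1}]'
python3 -m inch '[{"x":0,"y":0,"z":0,"yaw":-1},{"x":0,"y":0,"z":0,"yaw":-1},{"x":0,"y":0,"z":0,"yaw":-1},{"x":0,"y":0,"z":0,"yaw":-1},{"x":0,"y":0,"z":0,"yaw":-1}]'
python3 -m inch '[{"x":0,"y":0,"z":0,"yaw":-1},{"x":0,"y":0,"z":0,"yaw":-1},{"x":0,"y":0,"z":0,"yaw":-1},{"x":0,"y":0,"z":0,"yaw":-1},{"x":0,"y":0,"z":0,"yaw":-1}]'
done; python3 -c "
from plant import r
print(r.get_state()['joints'])"
```

```text
time_s: 1.35
tcp_pos: [0.3756, -0.3455, 0.2299]
eef_rot: [179.2, 0.0, -141.2]
contact_force: [-0.5, 0.4, -1.3]
gripper_width: 0.0876
time_s: 1.77
tcp_pos: [0.3747, -0.3443, 0.2284]
eef_rot: [179.1, 0.3, -120.1]
contact_force: [-0.4, 0.7, -0.2]
gripper_width: 0.0874
time_s: 2.18
tcp_pos: [0.3735, -0.3434, 0.2268]
eef_rot: [179.1, 0.7, -99.1]
contact_force: [0.5, 1.1, 0.8]
gripper_width: 0.0879
time_s: 2.6
tcp_pos: [0.3722, -0.3425, 0.2251]
eef_rot: [179.3, 1.1, -78.1]
contact_force: [-0.3, -0.2, 0.0]
gripper_width: 0.0876
[-20.78785187   5.88208234 -20.12667142  -0.63048539 -65.2183818
  33.00428006]
```

```bash
cat >> h.py <<'E'
from scipy.spatial.transform import Rotation as Ro
def st():
    s=r.get_state();R=Ro.from_euler('xyz',s["eef_rot"],degrees=True).as_matrix()
    print("t",round(s["time_s"],2),"tcp",np.round(s["tcp_pos"]*1000,1),"rot",np.round(s["eef_rot"],2),"tiltxy deg",np.round(np.degrees(R[:2,2]),2),"tip",np.round((s["tcp_pos"]+R[:,2]*.011)*1000,1),"F",np.round(s["contact_force"],1),"M",np.round(s["moment"],2),"w",round(s["gripper_width"]*1000,1))
    return s,R
E
python3 -m inch '[{"x":0,"y":0,"z":0,"yaw":0},{"x":0,"y":0,"z":0,"yaw":0},{"x":0,"y":0,"z":0,"yaw":0},{"x":0,"y":0,"z":0,"yaw":0},{"x":0,"y":0,"z":0,"yaw":0}]' >/dev/null; python3 -c "
from h import *
st();print(r.get_state()['joints'])"
python3 -m inch '[{"x":0,"y":0,"z":0,"yaw":-1},{"x":0,"y":0,"z":0,"yaw":-1},{"x":0,"y":0,"z":0,"yaw":-1},{"x":0,"y":0,"z":0,"yaw":-1},{"x":0,"y":0,"z":0,"yaw":-1}]' >/dev/null; python3 -c "
from h import *
st()"
python3 -m inch '[{"x":0,"y":0,"z":0,"yaw":-1},{"x":0,"y":0,"z":0,"yaw":-1},{"x":0,"y":0,"z":0,"yaw":-1},{"x":0,"y":0,"z":0,"yaw":-1},{"x":0,"y":0,"z":0,"yaw":-1}]' >/dev/null; python3 -c "
from h import *
st()"
python3 -m inch '[{"x":0,"y":0,"z":0,"yaw":-1},{"x":0,"y":0,"z":0,"yaw":-1},{"x":0,"y":0,"z":0,"yaw":-0.9},{"x":0,"y":0,"z":0,"yaw":0},{"x":0,"y":0,"z":0,"yaw":0}]' >/dev/null; python3 -c "
from h import *
st()"
```

```text
t 3.02 tcp [ 371.5 -342.1  224.2] rot [179.2    1.22 -78.3 ] tiltxy deg [-1.03  1.03] tip [ 371.3 -341.9  213.2] F [-0.1  0.4 -0.6] M [-0.04  0.04 -0.03] w 87.7
[-20.78924848   5.91462375 -20.20269894  -0.65976331 -65.216365
  32.78550873]
t 3.43 tcp [ 371.4 -342.1  224.1] rot [179.67   1.43 -57.87] tiltxy deg [-1.04  1.04] tip [ 371.2 -341.9  213.1] F [-0.3 -0.8  0.2] M [-0.06  0.1  -0.03] w 87.8
t 3.85 tcp [ 371.4 -342.   224.2] rot [-179.79    1.45  -37.1 ] tiltxy deg [-1.03  1.04] tip [ 371.2 -341.8  213.2] F [ 0.6 -0.4 -0. ] M [-0.15  0.11 -0.06] w 87.8
t 4.27 tcp [ 371.4 -342.   224.2] rot [-179.49    1.38  -25.05] tiltxy deg [-1.03  1.04] tip [ 371.2 -341.8  213.2] F [ 0.3  0.2 -0.3] M [-0.1   0.07 -0.02] w 87.8
```

```bash
python3 -m inch '[{"x":0.16,"y":-0.8,"z":0,"yaw":-0.3},{"x":0.16,"y":-0.8,"z":0,"yaw":-0.3},{"x":0.16,"y":-0.8,"z":0,"yaw":-0.3},{"x":0.16,"y":-0.8,"z":0,"yaw":-0.3},{"x":0.16,"y":-0.8,"z":0,"yaw":-0.3}]' ; python3 -m inch '[{"x":0,"y":0,"z":0,"yaw":0},{"x":0,"y":0,"z":0,"yaw":0}]'; python3 -c "
from h import *
s,R=st()
p,W=grab('wrist','w1');z=W[...,2];st()
print(W[240,320])
reg=np.hypot(W[...,0]-.438,W[...,1]+.247)<.085
m=reg&(z>.02)&(z<.036);print('cover',rect(W,m),np.median(z[m]))
m=reg&(z>.05)&(z<.09);print('wing',rect(W,m),np.nanmedian(z[m]))
m=reg&(abs(z)<.01);print('bench z',np.nanmedian(z[m]))
"
```

```text
time_s: 4.68
tcp_pos: [0.4289, -0.2573, 0.2246]
eef_rot: [-179.4, 1.3, -20.0]
contact_force: [0.5, -0.1, 0.9]
gripper_width: 0.0875
time_s: 4.85
tcp_pos: [0.4308, -0.2548, 0.2247]
eef_rot: [-179.4, 1.3, -20.0]
contact_force: [0.4, 0.3, -1.0]
gripper_width: 0.0874
t 4.85 tcp [ 430.8 -254.8  224.7] rot [-179.38    1.31  -20.02] tiltxy deg [-1.02  1.03] tip [ 430.6 -254.6  213.7] F [ 0.4  0.3 -1. ] M [-0.15  0.14 -0.  ] w 87.4
t 4.9 tcp [ 430.8 -255.1  224.7] rot [-179.38    1.3   -20.04] tiltxy deg [-1.01  1.03] tip [ 430.6 -254.9  213.7] F [ 0.1 -0.2 -0.4] M [-0.09  0.07  0.03] w 87.8
[ 0.40650299 -0.24293029  0.02636954]
cover (array([ 439.9, -243.7]), array([ 80.1, 110.4]), 70.5, 8615) 0.028710481980436686
wing (array([ 440.2, -244. ]), array([ 9.7, 36.3]), 69.78, 524) 0.06941790257054006
bench z 0.0006963088363848013
```

View pics/w1.png

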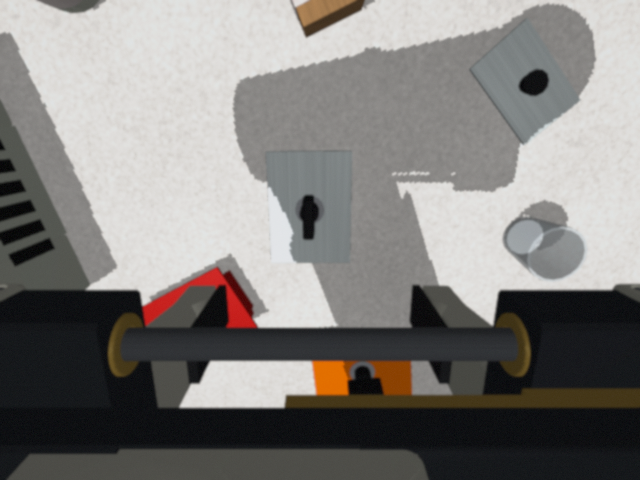

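```bash
python3 -m inch '[{"x":0.18,"y":-0.24,"z":0.5,"yaw":0},{"x":0.17,"y":-0.23,"z":0.8,"yaw":0},{"x":0,"y":0,"z":0.9,"yaw":0},{"x":0,"y":0,"z":0.9,"yaw":0},{"x":0,"y":0,"z":0.9,"yaw":0}]' 1 20; python3 -m inch '[{"x":0,"y":0,"z":0,"yaw":0},{"x":0,"y":0,"z":0,"yaw":0}]' >/dev/null; python3 -c "
from h import *
s,R=st();g=s['tcp_pos']-R[:,2]*.008
print(R.T@(np.array([.4401,-.2439,.065])-g)*1000)"
```

```text
time_s: 5.32
tcp_pos: [0.4446, -0.2488, 0.1274]
eef_rot: [-179.3, 0.6, -20.6]
contact_force: [1.1, 0.7, -0.1]
gripper_width: 0.0874
t 5.48 tcp [ 441.1 -249.3  123.5] rot [-179.42    1.03  -20.83] tiltxy deg [-0.76  0.91] tip [ 441.  -249.2  112.5] F [-0.2 -0.7  0. ] M [-0.13  0.04  0.01] w 87.6
[-1.84682113 -4.12363438 66.54222182]
```

```bash
python3 -m inch '[{"x":-0.07,"y":-0.16,"z":0.5,"yaw":-0.22},{"x":0,"y":0,"z":0.5,"yaw":0},{"x":0,"y":0,"z":0.3,"yaw":0},{"x":0,"y":0,"z":0,"yaw":0},{"x":0,"y":0,"z":0,"yaw":0}]'>/dev/null; python3 -c "
from h import *
s,R=st();g=s['tcp_pos']-R[:,2]*.008
print(R.T@(np.array([.4401,-.2439,.065])-g)*1000)"
```

```text
t 5.9 tcp [ 443.  -247.3   95.9] rot [-179.41    0.64  -20.17] tiltxy deg [-0.4   0.77] tip [ 442.9 -247.1   84.9] F [-0.6 -0.3 -0.3] M [-0.17  0.1   0.02] w 87.7
[-3.4927534  -1.86266899 38.91571714]
```

```bash
python3 -m inch '[{"x":-0.14,"y":-0.08,"z":0.5,"yaw":0},{"x":0,"y":0,"z":0.5,"yaw":0},{"x":0,"y":0,"z":0.4,"yaw":0},{"x":0,"y":0,"z":0,"yaw":0},{"x":0,"y":0,"z":0,"yaw":0}]'>/dev/null; python3 -c "
from h import *
s,R=st();g=s['tcp_pos']-R[:,2]*.008
print(R.T@(np.array([.4401,-.2439,.065])-g)*1000)"
```

```text
t 6.32 tcp [ 443.9 -245.3   65.2] rot [-1.7938e+02  1.5000e-01 -2.0220e+01] tiltxy deg [0.07 0.64] tip [ 443.9 -245.2   54.2] F [ 0.6 -0.1 -0. ] M [-0.09  0.08  0.02] w 87.5
[-4.02252440e+00 -7.92911488e-03  8.24795738e+00]
```

```bash
python3 -m inch '[{"x":-0.1,"y":0,"z":0.2,"yaw":0.05},{"x":-0.08,"y":0,"z":0.17,"yaw":0},{"x":0,"y":0,"z":0,"yaw":0}]'>/dev/null; python3 -c "
from h import *
s,R=st();g=s['tcp_pos']-R[:,2]*.008
print(R.T@(np.array([.4401,-.2439,.065])-g)*1000)"
```

```text
t 6.57 tcp [ 440.5 -243.9   57. ] rot [-1.7936e+02  1.0000e-02 -2.0450e+01] tiltxy deg [0.22 0.61] tip [ 440.5 -243.8   46. ] F [0.3 0.6 0.4] M [-0.11  0.19 -0.03] w 87.5
[-0.38223862  0.05021886 -0.03215114]
```

```bash
python3 -m inch '[{"x":0,"y":0,"z":0,"yaw":-0.12},{"x":0,"y":0,"z":0,"yaw":0},{"x":0,"y":0,"z":0,"yaw":0},{"x":0,"y":0,"z":0,"yaw":0},{"x":0,"y":0,"z":0,"yaw":0}]' -1 35;python3 -m inch '[{"x":0,"y":0,"z":0,"yaw":0},{"x":0,"y":0,"z":0,"yaw":0},{"x":0,"y":0,"z":0,"yaw":0},{"x":0,"y":0,"z":0,"yaw":0},{"x":0,"y":0,"z":0,"yaw":0}]' >/dev/null; python3 -c "
from h import *
st()"
```

```text
time_s: 6.98
tcp_pos: [0.4408, -0.244, 0.0576]
eef_rot: [-179.4, -0.0, -19.9]
contact_force: [0.4, 0.3, 0.4]
gripper_width: 0.0598
t 7.4 tcp [ 441.1 -244.1   57.9] rot [-1.7935e+02 -8.0000e-02 -1.9890e+01] tiltxy deg [0.29 0.58] tip [ 441.1 -244.    46.9] F [ 0.4 -0.5 -0.6] M [-0.08  0.22  0.01] w 26.3
```

```bash
python3 -m inch '[{"x":0,"y":0,"z":0.02,"yaw":0},{"x":0,"y":0,"z":0,"yaw":0},{"x":0,"y":0,"z":0,"yaw":0},{"x":0,"y":0,"z":0,"yaw":0},{"x":0,"y":0,"z":0,"yaw":0}]' >/dev/null; python3 -c "
from h import *
st()"
python3 -m inch '[{"x":0,"y":0,"z":-0.1,"yaw":0},{"x":0,"y":0,"z":-0.2,"yaw":0},{"x":0,"y":0,"z":-0.4,"yaw":0},{"x":0,"y":0,"z":-0.6,"yaw":0},{"x":0,"y":0,"z":-0.6,"yaw":0}]' >/dev/null; python3 -c "
from h import *
st()"
```

```text
t 7.82 tcp [ 441.1 -244.    57.5] rot [-1.7935e+02 -8.0000e-02 -1.9890e+01] tiltxy deg [0.3  0.58] tip [ 441.2 -243.9   46.5] F [-0.7 -0.3 -0.5] M [-0.08  0.27  0.  ] w 9.4
t 8.23 tcp [ 436.6 -243.4  102.7] rot [-179.4     0.55  -19.99] tiltxy deg [-0.31  0.75] tip [ 436.5 -243.2   91.7] F [ 0.4 -0.4 -2.1] M [-0.13  0.04  0.02] w 9.8
```

```bash
python3 -m inch '[{"x":0,"y":0,"z":-0.8,"yaw":0},{"x":0,"y":0,"z":-0.9,"yaw":0},{"x":0,"y":0,"z":-0.9,"yaw":0},{"x":0,"y":0,"z":-0.9,"yaw":0},{"x":0,"y":0,"z":-0.9,"yaw":0}]' 
python3 -m inch '[{"x":0.1,"y":-0.4,"z":-0.1,"yaw":-0.3},{"x":0.2,"y":-0.8,"z":-0.1,"yaw":-0.4},{"x":0.2,"y":-0.8,"z":0,"yaw":-0.4},{"x":0.2,"y":-0.8,"z":0,"yaw":-0.4},{"x":0.2,"y":-0.8,"z":0,"yaw":-0.4}]'
python3 -m inch '[{"x":0.2,"y":-0.8,"z":0,"yaw":-0.4},{"x":0.2,"y":-0.8,"z":0,"yaw":-0.4},{"x":0.2,"y":-0.8,"z":0,"yaw":-0.4},{"x":0.1,"y":-0.4,"z":0,"yaw":-0.3},{"x":0,"y":0,"z":0,"yaw":0}]'
python3 -m inch '[{"x":0,"y":0,"z":0,"yaw":0},{"x":0,"y":0,"z":0,"yaw":0}]' >/dev/null; python3 -c "
from h import *
st();p,W=grab('wrist','w2');st()"
```

```text
time_s: 8.65
tcp_pos: [0.4329, -0.2436, 0.2154]
eef_rot: [-179.4, 1.1, -20.1]
contact_force: [0.7, -0.3, -2.8]
gripper_width: 0.01
time_s: 9.07
tcp_pos: [0.4813, -0.163, 0.2266]
eef_rot: [-179.2, 0.6, -12.4]
contact_force: [0.1, 0.4, -3.3]
gripper_width: 0.01
time_s: 9.48
tcp_pos: [0.511, -0.0891, 0.2238]
eef_rot: [-179.0, 0.8, -5.8]
contact_force: [-0.1, -0.2, -3.2]
gripper_width: 0.0097
t 9.65 tcp [510.1 -88.4 222.6] rot [-179.03    0.95   -5.69] tiltxy deg [-0.85  1.06] tip [510.  -88.2 211.6] F [ 0.8  0.5 -2.4] M [-0.17  0.07 -0.05] w 9.6
t 9.7 tcp [510.  -88.6 222.6] rot [-179.03    0.96   -5.72] tiltxy deg [-0.85  1.06] tip [509.9 -88.4 211.6] F [ 0.2 -0.2 -2.8] M [-0.16  0.11  0.03] w 9.9
```

View pics/w2.png

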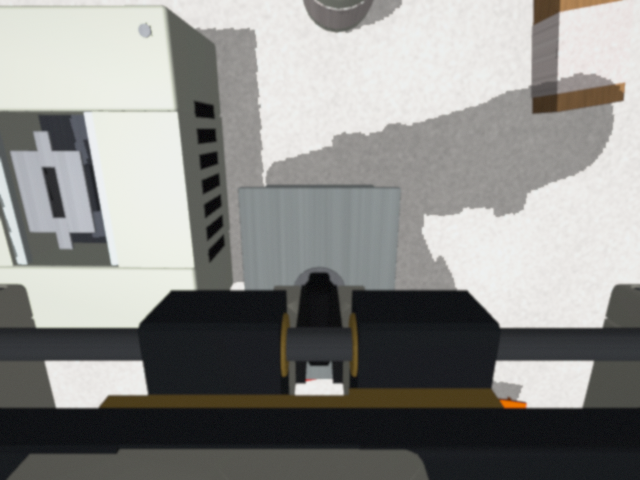

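```bash
python3 -m inch '[{"x":0.2,"y":-0.8,"z":-0.05,"yaw":0},{"x":0.2,"y":-0.8,"z":-0.05,"yaw":0},{"x":0,"y":0,"z":0,"yaw":0},{"x":0,"y":0,"z":0,"yaw":0}]'
cat > an.py <<'E'
from h import *
import sys
s,R=st();p,W=grab('wrist',sys.argv[1]);z=W[...,2];st()
v,u=np.mgrid[:480,:640]
top=(abs(z-.110)<.0025)&(u<300); print('ztop',np.median(z[top]),'module part',rect(W,top))
zt=np.median(z[top])
hole=((z<zt-.0022)&(z>.02)&(abs(W[...,0]-.566)<.075)&(abs(W[...,1]-.104)<.06)).astype(np.uint8)
n,l,stt,c=cv2.connectedComponentsWithStats(hole);k=1+np.argmax(stt[1:,4]);print('hole',rect(W,l==k),stt[k])
sl=(l==k)&(z>zt-.0065)
print('4mm-level',rect(W,sl))
g=s['tcp_pos']-R[:,2]*.008
pl=(np.hypot(W[...,0]-g[0],W[...,1]-g[1])<.075)&(abs(z-(g[2]-.037))<.006)&(u>150)&(u<420)
A=np.c_[W[pl][:,:2],np.ones(pl.sum())];co=np.linalg.lstsq(A,z[pl],rcond=None)[0]
print('plate',rect(W,pl),'slope deg',np.round(np.degrees(co[:2]),2),'z at g',co@[g[0],g[1],1],'g',g)
vis=p[:,:,::-1].copy();vis[l==k]=(0,255,255);vis[pl]=(255,0,255);cv2.imwrite('pics/'+sys.argv[1]+'v.png',vis)
E
python3 an.py w3
```

```text
time_s: 10.03
tcp_pos: [0.5227, -0.052, 0.2253]
eef_rot: [-179.1, 1.0, -6.1]
contact_force: [0.8, -1.0, -2.5]
gripper_width: 0.0097
t 10.03 tcp [522.7 -52.  225.3] rot [-179.05    1.04   -6.07] tiltxy deg [-0.93  1.05] tip [522.5 -51.8 214.3] F [ 0.8 -1.  -2.5] M [-0.12  0.12  0.01] w 9.7
t 10.08 tcp [522.8 -52.1 225.3] rot [-179.05    1.03   -6.08] tiltxy deg [-0.92  1.05] tip [522.6 -51.9 214.3] F [ 0.1 -0.6 -2.5] M [-0.15  0.04  0.01] w 10.0
ztop 0.11083829479533283 module part (array([574.5, 103.5]), array([195.9, 221.9]), 84.23, 51462)
hole (array([565.7, 108.7]), array([ 83.4, 115.7]), 84.04, 16273) [   32   124   138   154 16273]
4mm-level (array([565.7, 108.6]), array([ 83.4, 115.7]), 84.0, 9232)
plate (array([521.6, -49.8]), array([ 80.3, 110.1]), 83.99, 15670) slope deg [-1.09  0.87] z at g 0.19651422328769066 g [ 0.52282301 -0.05210702  0.23327433]
```

View pics/w3v.png

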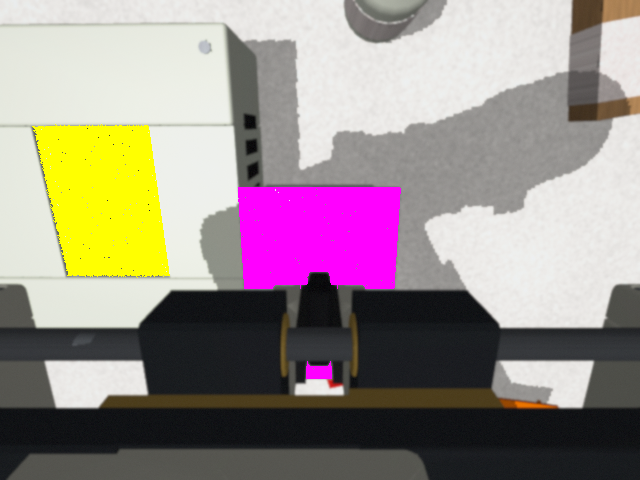

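```bash
python3 -m inch '[{"x":0.36,"y":-0.87,"z":0.2,"yaw":0},{"x":0.36,"y":-0.87,"z":0.4,"yaw":0},{"x":0.36,"y":-0.87,"z":0.4,"yaw":0},{"x":0,"y":0,"z":0.2,"yaw":0},{"x":0,"y":0,"z":0,"yaw":0}]'>/dev/null
python3 -m inch '[{"x":0,"y":0,"z":0,"yaw":0},{"x":0,"y":0,"z":0,"yaw":0}]'>/dev/null
python3 an.py w4
```

```text
t 10.67 tcp [555.5   6.  195.4] rot [-179.1     1.02   -6.51] tiltxy deg [-0.91  1.01] tip [555.3   6.2 184.4] F [-0.1 -0.  -2.3] M [-0.21  0.04 -0.03] w 9.9
t 10.72 tcp [555.6   6.  195.6] rot [-179.09    1.     -6.52] tiltxy deg [-0.89  1.02] tip [555.4   6.2 184.6] F [-0.5  0.3 -3.5] M [-0.27  0.1  -0.01] w 9.7
ztop 0.11083621333251914 module part (array([566.5, 113.3]), array([189.6, 239.9]), 84.19, 51024)
hole (array([565.8, 108. ]), array([ 83.5, 114.2]), 84.33, 15339) [  101   169   137   158 15339]
4mm-level (array([565.8, 107.9]), array([ 83.4, 114.1]), 84.26, 9429)
plate (array([554.4,   8.3]), array([ 80.4, 110.1]), 83.54, 15647) slope deg [-1.08  0.8 ] z at g 0.16663658813392077 g [0.55559238 0.00589044 0.20336923]
```

```bash
python3 -m inch '[{"x":0,"y":-0.5,"z":0,"yaw":-0.16},{"x":0,"y":-0.9,"z":0,"yaw":0},{"x":0,"y":-0.9,"z":0,"yaw":0},{"x":0,"y":-0.9,"z":0,"yaw":0},{"x":0,"y":-0.6,"z":0,"yaw":0}]'>/dev/null
python3 -m inch '[{"x":0,"y":0,"z":0,"yaw":0},{"x":0,"y":0,"z":0,"yaw":0}]'>/dev/null
cat > tgt.py <<'E'
from h import *
s,R=st();g=s['tcp_pos']-R[:,2]*.008
pl=g+R[:,2]*.037   # plate centre on stud axis
print('plate est',np.round(pl*1000,1),'to go tool mm',np.round(R.T@(np.array([.5662,.1062,.110])-pl)*1000,1),'yaw tool',round(-(-5.85-s['eef_rot'][2]),2))
E
python3 tgt.py
```

```text
t 11.3 tcp [566.1 102.3 201. ] rot [-178.94    0.72   -6.1 ] tiltxy deg [-0.6   1.13] tip [566.  102.5 190. ] F [ 0.1  1.  -2.3] M [-0.26  0.14 -0.01] w 9.3
plate est [565.8 102.9 172. ] to go tool mm [ 0.8 -2.2 62.1] yaw tool -0.25
```

```bash
python3 -m inch '[{"x":0.02,"y":-0.08,"z":0.3,"yaw":-0.06},{"x":0,"y":0,"z":0.5,"yaw":0},{"x":0,"y":0,"z":0.3,"yaw":0},{"x":0,"y":0,"z":0,"yaw":0},{"x":0,"y":0,"z":0,"yaw":0}]'>/dev/null;python3 tgt.py
```

```text
t 11.72 tcp [566.3 103.2 172.1] rot [-178.93    0.68   -5.86] tiltxy deg [-0.56  1.14] tip [566.2 103.4 161.1] F [-0.2 -1.  -2.9] M [-0.18  0.04  0.02] w 9.9
plate est [566.  103.7 143.1] to go tool mm [ 0.3 -1.9 33.1] yaw tool -0.01
```

```bash
python3 -m inch '[{"x":0.02,"y":-0.09,"z":0.2,"yaw":0},{"x":0,"y":-0.02,"z":0.3,"yaw":0},{"x":0,"y":0,"z":0.25,"yaw":0},{"x":0,"y":0,"z":0,"yaw":0}]'>/dev/null;python3 tgt.py
```

```text
t 12.05 tcp [567.4 105.7 152.3] rot [-178.9     0.62   -5.93] tiltxy deg [-0.5   1.15] tip [567.3 105.9 141.3] F [-0.3  0.3 -4.3] M [-0.17  0.17 -0.02] w 9.9
plate est [567.2 106.3 123.4] to go tool mm [-0.8  0.4 13.4] yaw tool -0.08
```

```bash
python3 -m inch '[{"x":-0.03,"y":0.01,"z":0.12,"yaw":-0.02},{"x":0,"y":0,"z":0.12,"yaw":0},{"x":0,"y":0,"z":0.05,"yaw":0},{"x":0,"y":0,"z":0,"yaw":0}]'>/dev/null;python3 tgt.py; python3 -c "
from h import *
grab('wrist','w5')"
```

```text
t 12.38 tcp [566.5 105.6 144.1] rot [-178.93    0.64   -5.83] tiltxy deg [-0.52  1.13] tip [566.4 105.8 133.1] F [ 0.2  0.5 -2.9] M [-0.15  0.14  0.01] w 9.8
plate est [566.2 106.2 115.1] to go tool mm [0.  0.1 5.1] yaw tool 0.02
```

View pics/w5.png

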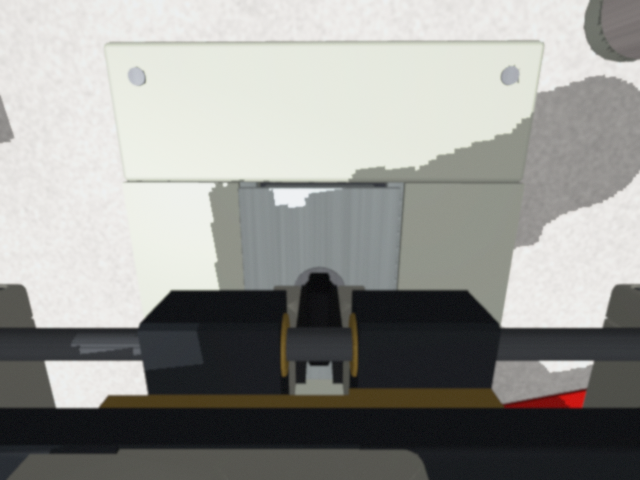

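Cover sits centred over the opening (its plate edges at u≈240 and 403 coincide with the opening's edges), a few mm above. Lowering the rest in small steps.

```bash
python3 -m inch '[{"x":0,"y":0,"z":0.08,"yaw":0},{"x":0,"y":0,"z":0.06,"yaw":0},{"x":0,"y":0,"z":0,"yaw":0}]'>/dev/null;python3 tgt.py;python3 -m inch '[{"x":0,"y":0,"z":0.04,"yaw":0},{"x":0,"y":0,"z":0.03,"yaw":0},{"x":0,"y":0,"z":0,"yaw":0}]'>/dev/null;python3 tgt.py
```

```text
t 12.68 tcp [566.9 105.9 140.9] rot [-178.89    0.58   -5.83] tiltxy deg [-0.46  1.16] tip [566.8 106.1 129.9] F [ 0.2 -0.7 -3.9] M [-0.21  0.15  0.  ] w 9.7
plate est [566.6 106.4 112. ] to go tool mm [-0.4  0.3  2. ] yaw tool 0.02
t 12.93 tcp [567.3 105.9 139.9] rot [-178.89    0.51   -5.81] tiltxy deg [-0.4   1.16] tip [567.2 106.1 128.9] F [-1.3  0.4 -0.3] M [-0.09  0.6   0.  ] w 9.4
plate est [567.1 106.5 110.9] to go tool mm [-0.8  0.4  0.9] yaw tool 0.04
```

```bash
python3 -m inch '[{"x":-0.03,"y":0.01,"z":0.03,"yaw":0},{"x":0,"y":0,"z":0.03,"yaw":0}]'>/dev/null;python3 tgt.py;python3 -m inch '[{"x":-0.01,"y":0,"z":0.03,"yaw":0},{"x":0,"y":0,"z":0.03,"yaw":0}]'>/dev/null;python3 tgt.py; python3 an.py w6 | grep plate
```

```text
t 13.1 tcp [567.2 105.9 139.4] rot [-178.86    0.41   -5.78] tiltxy deg [-0.29  1.17] tip [567.1 106.1 128.4] F [-1.4  0.3  2.9] M [-0.45  0.97 -0.03] w 9.7
plate est [567.  106.5 110.4] to go tool mm [-0.8  0.4  0.4] yaw tool 0.07
t 13.27 tcp [567.1 105.9 138.7] rot [-178.86    0.36   -5.76] tiltxy deg [-0.24  1.17] tip [567.  106.1 127.7] F [-1.5  0.1  2.2] M [-0.43  0.86 -0.01] w 9.8
plate est [567.  106.5 109.7] to go tool mm [-0.7  0.3 -0.3] yaw tool 0.09
plate (array([580.7, 115.8]), array([117.7, 139.9]), 54.05, 29768) slope deg [0.04 0.3 ] z at g 0.11060977978240573 g [0.56711916 0.10571681 0.14665444]
```

```bash
cat > fl.py <<'E'
from h import *
import sys
D=np.load(f'pics/{sys.argv[1]}.npz');W=cloud(D['d'],D['K'],D['T'])
f=lambda a,b,c,d:(np.round(np.nanmedian(W[a:b,c:d].reshape(-1,3),0)*1000,1))
print('plate: far-left',f(200,215,255,275),'far-right',f(200,215,370,390),'near-left',f(265,280,255,275),'near-right',f(265,280,370,390))
print('module: far-left',f(150,165,250,280),'far-right',f(150,165,370,390),'left far',f(200,215,190,210),'left near',f(265,280,190,210),'right far',f(200,215,430,450),'right near',f(265,280,430,450))
cv2.imwrite(f'pics/{sys.argv[1]}c.png',cv2.resize(D['p'][150:310,180:460,::-1],None,fx=2.8,fy=2.8))
E
python3 fl.py w6; python3 fl.py w5
```

```text
plate: far-left [614.  130.1 111. ] far-right [608.5  73.8 110.7] near-left [580.  135.1 110.9] near-right [574.5  75.6 110.6]
module: far-left [637.8 126.8 110.8] far-right [632.4  72.6 110.8] left far [617.1 162.3 110.8] left near [583.1 169.2 110.8] right far [605.7  44.8 110.7] right near [571.6  44.9 110.6]
plate: far-left [613.1 130.  115.2] far-right [607.4  73.2 114.4] near-left [578.9 134.9 115.5] near-right [573.1  75.1 114.8]
module: far-left [636.8 127.2 110.8] far-right [631.3  71.5 110.8] left far [615.4 163.9 110.8] left near [580.4 170.9 110.8] right far [603.7  42.8 110.6] right near [568.4  43.  110.7]
```

View pics/w6c.png

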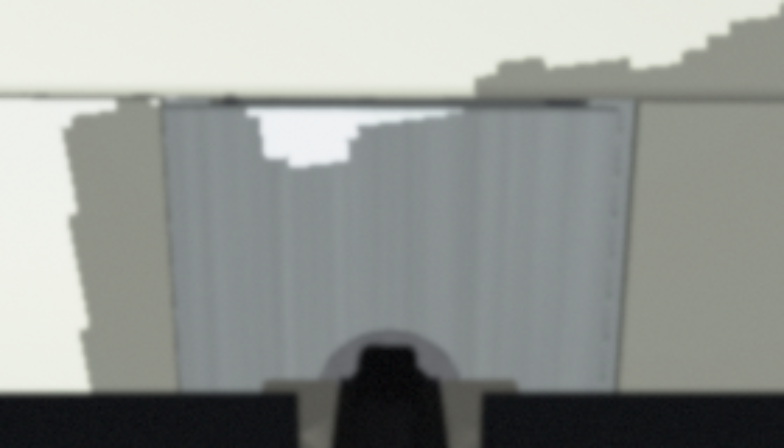

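Flush to within 0.3 mm all round. Now push the stud in gently.

```bash
python3 -m inch '[{"x":0,"y":0,"z":0.05,"yaw":0},{"x":0,"y":0,"z":0.05,"yaw":0},{"x":0,"y":0,"z":0.05,"yaw":0}]'>/dev/null;python3 tgt.py;python3 -m inch '[{"x":0,"y":0,"z":0,"yaw":0},{"x":0,"y":0,"z":0,"yaw":0}]'>/dev/null;python3 tgt.py
```

```text
t 13.57 tcp [567.1 105.9 135.3] rot [-178.86    0.34   -5.75] tiltxy deg [-0.22  1.17] tip [567.  106.1 124.3] F [-2.6 -0.5  3.7] M [-0.49  0.92 -0.  ] w 9.4
plate est [567.  106.5 106.3] to go tool mm [-0.8  0.3 -3.7] yaw tool 0.1
t 13.73 tcp [567.1 105.9 135.2] rot [-178.87    0.34   -5.74] tiltxy deg [-0.22  1.16] tip [567.1 106.1 124.2] F [-1.7  0.6  4.3] M [-0.38  1.01  0.04] w 10.0
plate est [567.  106.5 106.2] to go tool mm [-0.8  0.3 -3.8] yaw tool 0.11
```

```bash
python3 -m inch '[{"x":0,"y":0,"z":0,"yaw":1},{"x":0,"y":0,"z":0,"yaw":1},{"x":0,"y":0,"z":0,"yaw":1}]'>/dev/null;python3 tgt.py;python3 -m inch '[{"x":0,"y":0,"z":0,"yaw":1},{"x":0,"y":0,"z":0,"yaw":1}]'>/dev/null;python3 tgt.py
```

```text
t 13.98 tcp [567.  105.5 135.4] rot [-179.02    0.58  -18.01] tiltxy deg [-0.24  1.11] tip [567.  105.7 124.4] F [-2.5 -1.5  2.8] M [-0.78  0.85  0.07] w 9.7
plate est [566.9 106.  106.4] to go tool mm [-0.7 -0.  -3.6] yaw tool -12.16
t 14.15 tcp [566.9 105.3 134.9] rot [-179.13    0.73  -26.43] tiltxy deg [-0.26  1.1 ] tip [566.8 105.5 123.9] F [-1.2 -1.1 -0.2] M [-0.9   0.15  0.05] w 9.7
plate est [566.8 105.9 105.9] to go tool mm [-0.7 -0.1 -4.1] yaw tool -20.58
```

```bash
python3 -m inch '[{"x":0,"y":0,"z":0,"yaw":0.6},{"x":0,"y":0,"z":0,"yaw":0}]'>/dev/null;python3 tgt.py;python3 -m inch '[{"x":0,"y":0,"z":0,"yaw":0.4},{"x":0,"y":0,"z":0,"yaw":0}]'>/dev/null;python3 tgt.py
```

```text
t 14.32 tcp [567.  105.2 134.5] rot [-179.18    0.76  -29.17] tiltxy deg [-0.26  1.08] tip [567.  105.4 123.5] F [-1.8 -0.7  4. ] M [-0.31  0.84  0.02] w 9.8
plate est [566.9 105.7 105.5] to go tool mm [-0.9 -0.1 -4.5] yaw tool -23.32
t 14.48 tcp [567.  105.1 134.4] rot [-179.22    0.78  -30.66] tiltxy deg [-0.27  1.07] tip [567.  105.3 123.4] F [-1.8 -0.3  3.5] M [-0.37  0.89  0.02] w 9.7
plate est [566.9 105.7 105.4] to go tool mm [-0.9 -0.2 -4.5] yaw tool -24.81
```

```bash
python3 -m inch '[{"x":0,"y":0,"z":0.0,"yaw":0.7},{"x":0,"y":0,"z":0,"yaw":0}]'>/dev/null;python3 tgt.py;python3 -m inch '[{"x":0,"y":0,"z":0,"yaw":0.7},{"x":0,"y":0,"z":0,"yaw":0}]'>/dev/null;python3 tgt.py
```

```text
t 14.65 tcp [566.9 105.  134.5] rot [-179.27    0.82  -33.31] tiltxy deg [-0.29  1.06] tip [566.9 105.2 123.5] F [-1.9 -0.6  3. ] M [-0.47  0.74  0.04] w 9.6
plate est [566.8 105.6 105.5] to go tool mm [-0.9 -0.2 -4.5] yaw tool -27.46
t 14.82 tcp [566.9 105.  134.5] rot [-179.31    0.85  -35.87] tiltxy deg [-0.29  1.06] tip [566.9 105.2 123.5] F [-1.6  0.   3. ] M [-0.46  0.74  0.01] w 9.9
plate est [566.8 105.5 105.5] to go tool mm [-0.9 -0.3 -4.5] yaw tool -30.02
```

```bash
python3 -m inch '[{"x":0,"y":0,"z":0,"yaw":0.8},{"x":0,"y":0,"z":0,"yaw":0.8},{"x":0,"y":0,"z":0,"yaw":0.8}]'>/dev/null;python3 tgt.py;python3 -m inch '[{"x":0,"y":0,"z":0,"yaw":0.8},{"x":0,"y":0,"z":0,"yaw":0.8},{"x":0,"y":0,"z":0,"yaw":0.8}]'>/dev/null;python3 tgt.py
```

```text
t 15.07 tcp [566.8 104.8 134.4] rot [-179.49    0.95  -45.06] tiltxy deg [-0.31  1.03] tip [566.7 105.  123.4] F [-2.  -1.5  3.8] M [-0.63  0.77 -0.02] w 9.9
plate est [566.6 105.3 105.4] to go tool mm [-1.  -0.4 -4.5] yaw tool -39.21
t 15.32 tcp [566.6 104.5 134.4] rot [-179.69    1.01  -54.47] tiltxy deg [-0.33  1.01] tip [566.5 104.7 123.4] F [-2.2 -1.1  3.3] M [-0.55  0.88  0.12] w 9.4
plate est [566.4 105.  105.4] to go tool mm [-1.1 -0.6 -4.5] yaw tool -48.62
```

```bash
python3 -m inch '[{"x":0,"y":0,"z":0,"yaw":0.6},{"x":0,"y":0,"z":0,"yaw":0}]'>/dev/null;python3 tgt.py;python3 -m inch '[{"x":0,"y":0,"z":0,"yaw":0.8},{"x":0,"y":0,"z":0,"yaw":0.8},{"x":0,"y":0,"z":0,"yaw":0}]'>/dev/null;python3 tgt.py
```

```text
t 15.48 tcp [566.5 104.5 134.5] rot [-179.73    1.02  -56.74] tiltxy deg [-0.34  1.  ] tip [566.4 104.7 123.5] F [-2.8 -0.1  2.7] M [-0.49  0.71  0.  ] w 9.7
plate est [566.3 105.  105.5] to go tool mm [-1.2 -0.6 -4.5] yaw tool -50.89
t 15.73 tcp [566.4 104.3 134.6] rot [-179.85    1.04  -62.68] tiltxy deg [-0.35  0.99] tip [566.3 104.5 123.6] F [-1.   0.7  3.1] M [-0.43  0.83  0.03] w 9.8
plate est [566.2 104.8 105.6] to go tool mm [-1.3 -0.7 -4.4] yaw tool -56.83
```

```bash
python3 -m inch '[{"x":0,"y":0,"z":0,"yaw":0.9},{"x":0,"y":0,"z":0,"yaw":0.9},{"x":0,"y":0,"z":0,"yaw":0.9},{"x":0,"y":0,"z":0,"yaw":0.5},{"x":0,"y":0,"z":0,"yaw":0}]'>/dev/null;python3 tgt.py;python3 -m inch '[{"x":0,"y":0,"z":0,"yaw":0.8},{"x":0,"y":0,"z":0,"yaw":0.5},{"x":0,"y":0,"z":0,"yaw":0}]'>/dev/null;python3 tgt.py
```

```text
t 16.15 tcp [566.  104.2 134.9] rot [179.9    1.03 -74.65] tiltxy deg [-0.37  0.97] tip [565.9 104.4 123.9] F [-2.2 -1.4  5.2] M [-0.46  0.87 -0.01] w 9.8
plate est [565.8 104.7 106. ] to go tool mm [-1.5 -0.8 -4. ] yaw tool -68.8
t 16.4 tcp [565.9 104.1 135.2] rot [179.81   1.02 -79.24] tiltxy deg [-0.38  0.96] tip [565.8 104.3 124.2] F [-1.7 -0.7  4.7] M [-0.5   0.95  0.01] w 9.7
plate est [565.7 104.6 106.2] to go tool mm [-1.5 -0.8 -3.8] yaw tool -73.39
```

```bash
python3 -m inch '[{"x":0,"y":0,"z":0.02,"yaw":0.7},{"x":0,"y":0,"z":0.01,"yaw":0.5},{"x":0,"y":0,"z":0,"yaw":0}]'>/dev/null;python3 tgt.py;python3 -m inch '[{"x":0,"y":0,"z":0.01,"yaw":0.5},{"x":0,"y":0,"z":0,"yaw":0.4}]'>/dev/null;python3 tgt.py
```

```text
t 16.65 tcp [565.7 104.1 134.7] rot [179.73   1.   -83.42] tiltxy deg [-0.39  0.96] tip [565.6 104.3 123.7] F [-2.4  0.1  5.1] M [-0.41  0.94 -0.02] w 9.5
plate est [565.5 104.6 105.7] to go tool mm [-1.6 -0.9 -4.3] yaw tool -77.57
t 16.82 tcp [565.6 104.1 134.6] rot [179.67   0.98 -86.6 ] tiltxy deg [-0.39  0.96] tip [565.5 104.3 123.6] F [-3.2 -0.7  5.5] M [-0.5   1.07  0.1 ] w 10.0
plate est [565.4 104.6 105.6] to go tool mm [-1.7 -0.8 -4.4] yaw tool -80.75
```

```bash
python3 -m inch '[{"x":0,"y":0,"z":0,"yaw":0.5},{"x":0,"y":0,"z":0,"yaw":0.2}]'>/dev/null;python3 tgt.py;python3 -m inch '[{"x":0,"y":0,"z":-0.03,"yaw":0.1},{"x":0,"y":0,"z":-0.02,"yaw":0.1},{"x":0,"y":0,"z":0,"yaw":0}]'>/dev/null;python3 tgt.py
```

```text
t 16.98 tcp [565.7 104.1 134.7] rot [179.63   0.94 -89.16] tiltxy deg [-0.39  0.94] tip [565.6 104.3 123.7] F [-2.9  0.1  5.1] M [-0.46  1.04  0.56] w 10.0
plate est [565.5 104.6 105.7] to go tool mm [-1.7 -0.7 -4.2] yaw tool -83.31
t 17.23 tcp [565.6 104.1 135.9] rot [179.61   0.91 -89.65] tiltxy deg [-0.39  0.91] tip [565.6 104.3 124.9] F [-2.4 -0.5  2.3] M [-0.58  0.76  0.62] w 10.0
plate est [565.4 104.5 106.9] to go tool mm [-1.7 -0.8 -3. ] yaw tool -83.8
```

```bash
python3 -m inch '[{"x":0,"y":0,"z":0,"yaw":-0.3},{"x":0,"y":0,"z":0,"yaw":0}]'>/dev/null;python3 tgt.py
python3 -m inch '[{"x":0,"y":0,"z":0,"yaw":0},{"x":0,"y":0,"z":0,"yaw":0},{"x":0,"y":0,"z":0,"yaw":0},{"x":0,"y":0,"z":0,"yaw":0},{"x":0,"y":0,"z":0,"yaw":0}]' -0.3 >/dev/null;python3 tgt.py
python3 -m inch '[{"x":0,"y":0,"z":-0.3,"yaw":0},{"x":0,"y":0,"z":-0.6,"yaw":0},{"x":0,"y":0,"z":-0.8,"yaw":0},{"x":0,"y":0,"z":-0.8,"yaw":0},{"x":0,"y":0,"z":-0.5,"yaw":0}]'
python3 -m inch '[{"x":0,"y":0,"z":-0.5,"yaw":0},{"x":0,"y":0.8,"z":0,"yaw":0},{"x":0,"y":0.5,"z":0,"yaw":0},{"x":0,"y":0,"z":0,"yaw":0},{"x":0,"y":0,"z":0,"yaw":0}]' >/dev/null
python3 -c "
from h import *
st();p,W=grab('wrist','w7');z=W[...,2]
reg=np.hypot(W[...,0]-.566,W[...,1]-.106)<.03
m=reg&(z>.118)&(z<.17);print('wing',rect(W,m),np.percentile(z[m],[50,90,98]))
D=np.load('pics/w7.npz');cv2.imwrite('pics/w7s.png',p[:,:,::-1])"
```

```text
t 17.4 tcp [565.6 104.1 135.9] rot [179.63   0.91 -88.22] tiltxy deg [-0.39  0.9 ] tip [565.6 104.3 124.9] F [-2.3 -0.   3.3] M [-0.5   0.94  0.39] w 10.0
plate est [565.4 104.5 106.9] to go tool mm [-1.7 -0.8 -3.1] yaw tool -82.37
t 17.82 tcp [566.5 104.9 134.9] rot [179.71   1.05 -88.33] tiltxy deg [-0.32  1.04] tip [566.5 105.1 123.9] F [-0.4 -0.3 -0. ] M [-0.07  0.12 -0.02] w 30.1
plate est [566.4 105.5 105.9] to go tool mm [-0.8  0.2 -4.1] yaw tool -82.48
time_s: 18.23
tcp_pos: [0.5653, 0.1027, 0.2105]
eef_rot: [179.3, 0.9, -88.4]
contact_force: [1.1, 0.2, -0.9]
gripper_width: 0.0304
t 18.65 tcp [534.1 102.  230.5] rot [179.82   1.08 -88.4 ] tiltxy deg [-0.21  1.07] tip [534.  102.2 219.5] F [ 0.3 -0.4  0.1] M [-0.03  0.08 -0.02] w 30.4
wing (array([566.3, 107.4]), array([17.7, 35.6]), 2.42, 1098) [0.14782436 0.14904395 0.14952388]
```

View pics/w7.png

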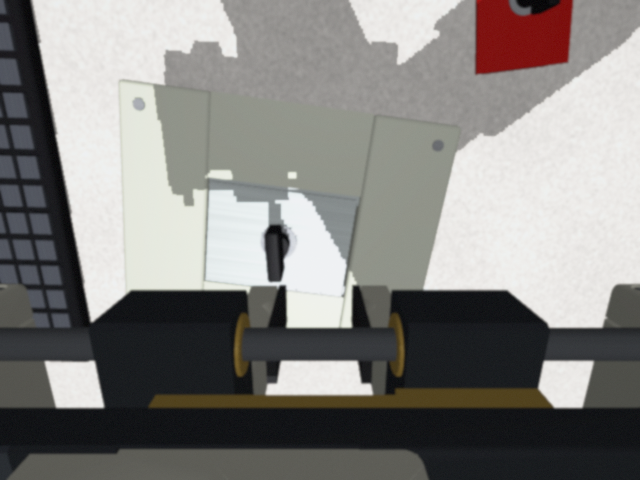

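```bash
python3 -c "
from h import *
D=np.load('pics/w7.npz');W=cloud(D['d'],D['K'],D['T']);z=W[...,2]
reg=np.hypot(W[...,0]-.566,W[...,1]-.106)<.03
m=reg&(z>.144)&(z<.155)
q=m.copy();print('wing',rect(W,m),np.median(z[m]))
for k,a in dict(pl1=(200,265,215,250),pl2=(225,275,305,335)).items(): print(k,np.nanmedian(W[a[0]:a[1],a[2]:a[3],2]))
print('mod',np.nanmedian(W[110:160,230:330,2]),np.nanmedian(W[200:260,380:420,2]))
X=W[m][:,:2];u,s,v=np.linalg.svd(X-X.mean(0),full_matrices=False);print('wing dir',np.degrees(np.arctan2(v[0,1],v[0,0])))
v2,u2=np.mgrid[:480,:640]
"
```

```text
wing (array([566.3, 107.4]), array([10.2, 35.6]), 3.83, 762) 0.14830832303431402
pl1 0.11090138924407075
pl2 0.1108142381834587
mod 0.11080172451017889 0.11077004886846523
wing dir 93.70657958255082
```

Everything checks out: the plate is flush to 0.1 mm, the wing is turned 80.4° (1.40 rad, its stop), and the stud is held about 3.3 mm in. Handing in.

```bash
python3 -c "
from plant import r
print(r.close_job())"
```

```text
the job is handed in; nothing more can be done
None
```

I picked the cover up by its wing, set it into the opening and pushed the stud in about 4–5 mm. A light trial twist met no resistance there, so I took it as the groove. I turned the stud clockwise until the wrist felt about 0.6 N·m at the stop, then let go, and handed the job in at about 19 s of the 72 s allowed.

**Last checks (wrist camera depth, after letting go):**
- **Fit:** the plate is level with the module top to about 0.1 mm. I did not measure the cover's centre or squareness again after letting go, but it was aligned when set in.
- **Lock:** the wing lies about 80.4° (1.40 rad) round from the opening's long axis, and is held in about 3.3 mm with nothing touching it.
- **Forces:** the highest vertical wrist force I read was about 5.5 N, against the 45 N limit on the cover and module.
- **Bystanders:** no move came near any of them and no contact forces showed, but I did not measure them again at the end.

**Disagreements and a fault:**
- **Camera offset:** the cameras disagreed on positions by up to about 4 mm, so I set the cover in using wrist-camera measurements of cover and opening together.
- **Tool tilt:** the tool leaned about 1–1.5° for much of the run, because the moves give no way to correct tilt. It put side moments of up to about 1 N·m on the wrist while the cover was seated.

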